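# Clamp the lino block in the carving jig

## Task

Loosen the thumbscrew on the guide-rod collar of the carving jig before moving the collar, then slide the collar along its rod so that its sprung foot pushes the loose lino block home, square and flat against the wooden fence. Leave the foot pressing on the block with a light load of about 10 N (its spring roughly half in; 15 N or more bruises the lino), do the screw up tight again so that the collar holds that pressure by itself, and let go. Do not disturb the other things on the table and on the jig.

Things in the scene. Friction and masses are not known exactly. Their poses are not given: they have to be found in the camera images.
- jig: Plywood carving jig fixed to the table: 200 mm (own x) by 350 mm (own y), 18 mm thick; origin: centre of its underside, z up. A 12 mm steel guide rod runs along its y at x = -60 mm, axis 52 mm above the table, between two aluminium posts (26 x 16 mm, tops at 64 mm) centred at y = -30 and y = +155 mm.
- fence_line (a point): Point on the board (jig x = +20, y = -70 mm, 18 mm above the table) near the fence: a wooden bar 170 mm long (jig x), 20 mm thick, 22 mm high, across the -y end of the board, parallel to the jig's x. It was bolted down by hand in slots: its stop face (its +y side) lies up to 9 mm to either side of this point along the jig's y, so it must be found by feel.
- block: The lino block, loose on the jig's board: grey lino on wood, 120 mm (own x) by 60 mm (own y), 22 mm high, 0.15 to 0.31 kg; origin: centre of its underside, z up. At first it lies 3 to 45 mm short of the fence, which its -y side faces, up to 0.12 rad askew. The foot pushes its +y side.
- collar (a joint): Collar's position on the guide rod, m: 0 at the +y end (its centre at jig y = +120 mm), growing towards the fence (jig -y), at most 0.120; found at 0.034. Steel ring 36 mm across, 24 mm long, top 70 mm above the table; an arm reaches from it 90 mm in the jig's +x to the foot's housing. Screw loose: 1 to 2 N of drag. Screw tight: held.
- screw (a joint): Angle of the thumbscrew about the vertical, rad: grows anticlockwise seen from above (loosening). Found tight, -0.1 to 0.1; free of the rod from 0.55, well loose at 1.0. Tight again: below 0.2 (aim for 0 or a little less). Its point enters fine grooves, 4 mm apart, in the rod, so on tightening the collar settles up to 3 mm either way. Stops: -0.6, 2.4. Turning takes 0.12 to 0.25 N m; stays where left.
- screw_tab (a point): Centre of the thumbscrew's flat steel tab on top of the collar, the part to grip: 34 mm long (own y), 9 mm thick (own x), 24 mm high (own z; 101 to 125 mm above the table). At screw angle 0 its length lies along the rod. Below it a hub 15 mm across reaches down to 94 mm above the table. Held by the tab, the collar can be pushed along the rod.
- foot: Sprung foot on the collar's arm: steel pin with a flat pressing bar 70 mm wide (jig x), 14 high, 6 thick, facing the block along the jig's -y; centre 30 mm above the table, at jig x = +30 mm. Origin: on its axis where the pin leaves the housing at rest; the bar's face is 24 mm from it along own -y (35 mm ahead of the collar's centre). It springs back up to 14 mm, 1.5 N per mm, no preload.
- eraser: White eraser, 20 x 42 x 12 mm, lying on the jig's board on the +x side; bystander. Origin: centre of the underside.
- gouge: Lino gouge with a wooden handle, 22 mm wide, about 125 mm long along own y, lying beside the jig on its +x side; bystander. Origin: under the handle's centre.
- pencil: Orange pencil, 7.5 mm thick, 170 mm long along own y, lying on the robot's left; bystander. Origin: under its middle.
- bottle: Green glass soda bottle, 58 mm across, 200 mm tall, standing on the robot's right; bystander. Origin: centre of the underside.
- can: Drink can, 66 mm across, 120 mm tall, standing on the robot's left; bystander. Origin: centre of the underside.
- tin: Ink tin with a lid, 72 mm across, 50 mm tall, standing on the robot's left; bystander. Origin: centre of the underside.
- phone: Black phone, 75 x 152 x 10 mm, lying on the robot's right; bystander. Origin: centre of the underside.
Mind the look-alikes: they are no part of the job. What is meant by the block is not purple, and is the larger of those in its own colour.

How it is judged:
By the outcome, as a careful person would: the job done as asked, in the order asked, and still so for the second after the job is handed in, with the robot touching nothing.
It also fails if it takes over 58 s, if anything falls off the work surface, if the arm or the gripper's body presses on something with over 40 N, if the wrist force passes 120 N, or if a joint passes its speed limit or range.

## Robot

A 7-joint arm with a two-finger parallel gripper is mounted at the origin on the work surface. World frame = base frame: x ahead of the robot, y to its left, z up, the work surface at z = 0. Lengths are in m, angles in degrees, forces in N, time in s.
With the tool pointing down it reaches from about 0.425 to 0.825 m from the base axis. Payload 3.6 kg.
Tool frame: the origin (TCP) lies between the finger pads; the fingertips stand 8 mm ahead of it and the grasp point (between the pads) lies 11 mm behind it; z points along the fingers, y is the line along which they close (so a half turn about z gives the same grasp; the last joint's range is limited). The gripper opens to 85 mm and grips with 20 to 120 N. Pads are 22 mm wide; open, the fingers measure 114 mm over their backs; the gripper's body (76 mm by 85 mm) begins 54 mm behind the grasp point. The pads swing forward as they close: fully open they stand 13 mm farther back than shut.
Start: joints at [-78.696, 35.231, -0.722, 81.555, 0.464, 63.22, -2.315], TCP at [0.144, 0.634, 0.239] pointing down, gripper open.
Joint ranges: [-178.69, 178.69], [-17.37, 117.87], [-77.05, 75.6], [15.02, 138.74], [-78.02, 258.01], [0.78, 113.62], [-162.83, 162.83]. Speed limits (degrees/s): [159.86, 159.86, 180, 180, 180, 180, 180].

## Interface

Orientations are given as a 3x3 rotation matrix whose columns are the frame's x, y, z axes.
In Python, from plant import read_state, viewer, order, nets gives the robot as it stands. The module is installed in compiled form; this text tells all that it offers.
- The arm moves only by the shell command python3 -m inch 'ROWS' [FORCE]. ROWS is JSON, a list of rows, each an object of numbers: "hand": the closure, from -1 (fully open) to 1 (shut); "dx", "dy", "dz": the shift along the world's x, y, z in mm; "roll": the turn about the world's z in degrees. In form: [{"hand": .., "dx": .., "dy": .., "dz": .., "roll": ..}, ...]. A call has 1 to 8 rows; each row is the pose to reach, as a shift and turn from the pose commanded when the call began; what a row does not reach only later rows make up. A row lasts 1/10 s, in which the tool goes at most 50 mm and 8.59 degrees, less where a joint would pass 70% of its speed; a pose out of reach is approached as far as the arm can. A call with a gripper value outside its range is refused whole. The fingers move at their own pace and stop on an object; FORCE is the grip in N (left out, the last holds). Time passes only in rows, so rows that repeat a pose let the fingers close. It gives the time, the measured TCP pose, the force, the opening and the grip force at its end, in the units of the state.
- read_state(): the state, without advancing time (a new reading comes with each control period).
- viewer.get_image(name): name is "scene" or "top" or "wrist"; returns a dict with "color" (480x640x3 uint8, red, green, blue), "camera_matrix" (3x3 intrinsics, pixels), "rvec" (rotation vector, rad) and "tvec" (3), from world to camera coordinates, as OpenCV has them. Camera axes: x right, y down, z forward; pixel columns grow to the right and rows downward; lengths in m; the calibration is good to about 2 mm. The wrist camera is an equidistant fisheye: a pixel r from the principal point sees the ray r / f radians off the axis. A picture is of the moment at which its call begins. There is no depth.
- order.finish_job(): hands the job in; it is judged then, once.
Trained networks look in the newest picture that a camera, given by its name, has taken for a name from the list of things; names that differ only in an ending like _2 or _b are one class to them, and where a whole thing is asked for, a point or a joint stands for the part that bears it (a point fixed in the world has none). Each returns a list of dicts, best first, with "conf" (0 to 1); they miss things now and then, are a little off and sometimes report something else, mostly with a low value. They report only what shows in the picture. A call takes as long as a camera call. They do not tell look-alikes from the thing itself.
- nets.search_frame(camera, name): "rect" ([left, top, right, bottom] in pixels, round what is visible of it).
- nets.cut_out(camera, name): "pixels" (480x640 bool, what is visible of it) and "rect" ([left, top, right, bottom] in pixels, round what is visible of it).
The state is a dict: "t": time; "joint_positions": joint angles; "qvel": joint speeds; "effort": joint torques, N m; "tool_pos": TCP position; "tcp_rot": TCP orientation; "wrist_force": force on the tool from outside, world axes, zero at the start; "moment": the same for the moment, N m; "gripper_width": finger opening in m; "gripper_force": force on a finger pad.
Only numpy, scipy, OpenCV 4.12 (cv2) and the standard library are available. Lean on these libraries where they do the work, as an engineer would, in place of code of your own. Each camera call takes 0.05 s, during which the arm holds its last target. There are 200 camera calls.

## Working session

There is one attempt and no reset: what is moved stays moved. The work goes in short steps, Python scripts to look and compute and a shell command to move; the robot and the scene stay as the last step left them, time stands still between calls to the robot, and variables do not carry over. Pictures are saved under pics/ and viewed, at most 10 in all, crops included, and the job is handed in when it is done.

```bash
mkdir -p pics
cat > h.py <<'E'
import numpy as np, cv2
from plant import read_state, viewer, order, nets
def save(cam,fn):
    im=viewer.get_image(cam); cv2.imwrite('pics/'+fn,im['color'][:,:,::-1]); return im
def ray(im,uv):
    K=im['camera_matrix'];R=cv2.Rodrigues(np.array(im['rvec'],float))[0];t=np.array(im['tvec'],float).ravel()
    d=np.linalg.inv(K)@np.array([uv[0],uv[1],1.]); return -R.T@t, R.T@d
def at_z(im,uv,z):
    c,d=ray(im,uv); return c+d*(z-c[2])/d[2]
def proj(im,P):
    return cv2.projectPoints(np.array(P,float).reshape(-1,3),np.array(im['rvec'],float),np.array(im['tvec'],float),im['camera_matrix'],None)[0].reshape(-1,2)
E
python3 - <<'E'
from h import *
a=save('top','top0.png');b=save('scene','scene0.png')
for n in ['jig','block','collar','screw_tab','foot','screw']:
    for c in ['top','scene']:
        print(n,c,[(np.round(x['rect']).tolist(),round(x['conf'],2)) for x in nets.search_frame(c,n)][:4])
print(a['camera_matrix'],a['rvec'],a['tvec'])
E
```

```text
jig top [([262.0, 195.0, 386.0, 272.0], 0.66)]
jig scene [([254.0, 206.0, 380.0, 317.0], 0.75)]
block top [([303.0, 282.0, 330.0, 328.0], 0.82), ([349.0, 163.0, 381.0, 180.0], 0.73), ([319.0, 202.0, 342.0, 243.0], 0.64)]
block scene [([216.0, 237.0, 247.0, 268.0], 0.91), ([363.0, 218.0, 408.0, 257.0], 0.6), ([276.0, 232.0, 329.0, 265.0], 0.58)]
collar top [([290.0, 219.0, 311.0, 260.0], 0.62), ([300.0, 216.0, 305.0, 235.0], 0.5)]
collar scene [([296.0, 232.0, 360.0, 279.0], 0.86)]
screw_tab top []
screw_tab scene [([350.0, 231.0, 359.0, 250.0], 0.46)]
foot top [([145.0, 246.0, 172.0, 269.0], 0.55), ([304.0, 218.0, 306.0, 234.0], 0.42)]
foot scene [([347.0, 234.0, 360.0, 246.0], 0.18)]
screw top []
screw scene []
[[602.6462466    0.         318.13692122]
 [  0.         602.6462466  236.63389564]
 [  0.           0.           1.        ]] [ 2.20887884 -2.17224517  0.09055679] [-0.03746006  0.56618576  1.73798953]
```

View pics/top0.png

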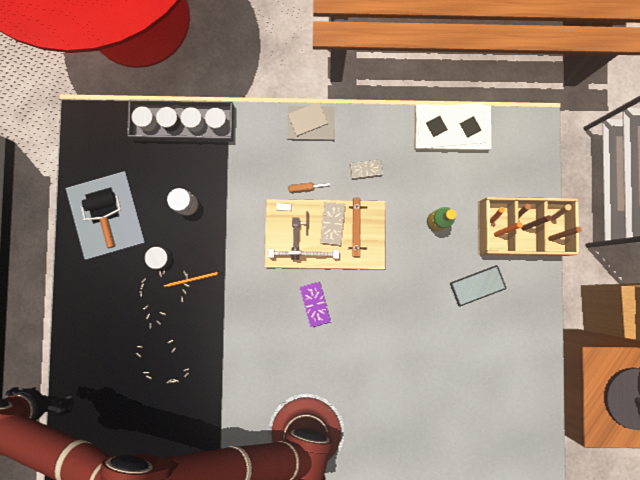

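View pics/scene0.png

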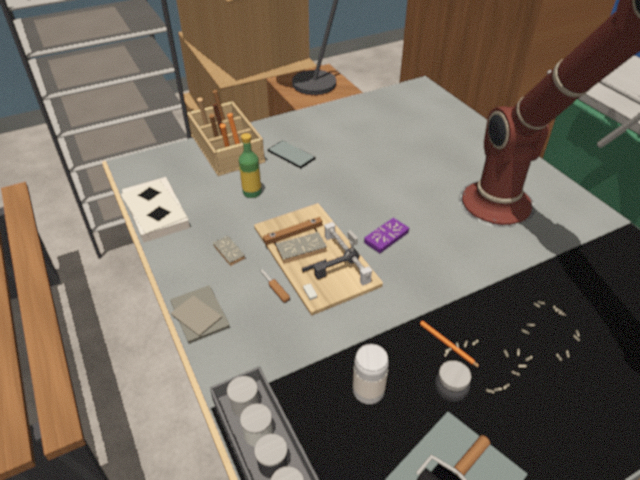

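The top view shows the jig at columns 265–386, rows 199–270. The rod is along its lower side (row ~254), the fence is at column ~357, the grey block is at (332,223), and the collar is at ~(297,250). The purple block and a small grey one at (366,169) are look-alikes.

Run:
```python
from h import *
a=viewer.get_image('top');c=a['color']
hsv=cv2.cvtColor(c,cv2.COLOR_RGB2HSV)
m=((hsv[...,0]>10)&(hsv[...,0]<28)&(hsv[...,1]>60)&(hsv[...,2]>130)).astype(np.uint8)
m[:190]=0;m[280:]=0;m[:,:255]=0;m[:,400:]=0
m=cv2.morphologyEx(m,cv2.MORPH_OPEN,np.ones((3,3)))
p=np.argwhere(m)[:,::-1].astype(np.float32)
W=np.array([at_z(a,q,0.018)[:2] for q in p],np.float32)
r=cv2.minAreaRect(W);print(r, cv2.boxPoints(r))
# fit edges
from scipy.optimize import minimize
def edges(th):
    u=W@np.array([np.cos(th),np.sin(th)]);v=W@np.array([-np.sin(th),np.cos(th)])
    return u.min(),u.max(),v.min(),v.max()
crop=c[190:285,255:395];cv2.imwrite('pics/crop0.png',cv2.resize(crop,None,fx=5.6,fy=5.6,interpolation=cv2.INTER_CUBIC)[:,:,::-1])
M=m[190:285,255:395];print(M.sum())
for n in ['block','collar']:
  for d in nets.cut_out('top',n):
    q=np.argwhere(d['pixels'])[:,::-1].astype(np.float32)
    z=.04 if n=='block' else .07
    Wq=np.array([at_z(a,x,z)[:2] for x in q],np.float32)
    print(n,round(d['conf'],2),cv2.minAreaRect(Wq),Wq.mean(0))
```

```text
((0.5783551335334778, -0.0479964017868042), (0.20824407041072845, 0.3506043553352356), 0.14044876396656036) [[ 0.47380373  0.12705003]
 [ 0.4746631  -0.22355329]
 [ 0.6829065  -0.22304283]
 [ 0.6820471   0.12756048]]
6631
block 0.95 ((0.3714318573474884, -0.021310187876224518), (0.11867614835500717, 0.060722775757312775), 16.221107482910156) [ 0.37236246 -0.02196501]
block 0.61 ((0.7660788893699646, -0.1642865389585495), (0.04849344864487648, 0.09203088283538818), 8.263638496398926) [ 0.7661568  -0.16438313]
block 0.58 ((0.497514009475708, 0.42918333411216736), (0.06599045544862747, 0.07175672054290771), 0.9720854163169861) [0.49776694 0.42915675]
block 0.57 ((0.6056891679763794, -0.06860129535198212), (0.05978550389409065, 0.114680714905262), 85.27408599853516) [ 0.6058729  -0.06869067]
collar 0.74 ((0.5632212162017822, 0.026774249970912933), (0.04843396693468094, 0.13126790523529053), 85.60868072509766) [0.5621749  0.03140909]
```

View pics/crop0.png

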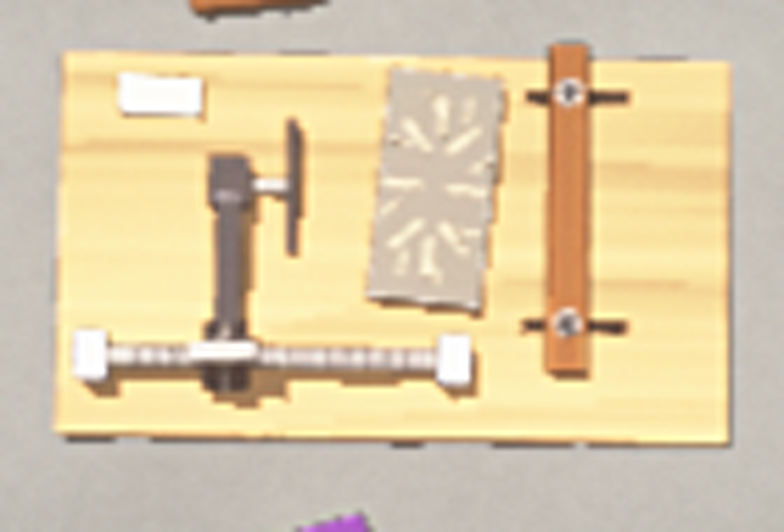

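The crop shows the board corners, both posts, the tab (white, at crop (222,350)), the arm, the foot bar at crop x≈293, the skewed block and the fence. The rod runs left to right.

```bash
cat >> h.py <<'E'
def c2(p): return (p[0]/5.6+255-.4,p[1]/5.6+190-.4)
E
python3 - <<'E'
from h import *
a=viewer.get_image('top')
f=lambda p,z:at_z(a,c2(p),z)[:2]
C=[f(p,.018) for p in [(62,52),(730,62),(728,440),(55,432)]];print(np.round(C,4))
# similarity fit
L=np.array([[.1,.175],[.1,-.175],[-.1,-.175],[-.1,.175]])
P=np.array(C);Lc=L
th=np.arctan2(*( (lambda s:(s.imag,s.real))(np.sum((P-P.mean(0))@[1,1j]*np.conj(L@[1,1j])))))
o=P.mean(0);R=np.array([[np.cos(th),-np.sin(th)],[np.sin(th),np.cos(th)]])
print('yaw',np.degrees(th),o)
# posts
A=f((91,355),.064);B=f((456,359),.064)
d=A-B;print('posts',A,B,np.linalg.norm(d),'yaw',np.degrees(np.arctan2(-d[0],d[1])))
J=lambda p:R.T@(p-o)
print('jig coords posts',J(A),J(B),'tab',J(f((222,350),.125)),f((222,350),.125))
print('fence face',J(f((551,47),.04)),J(f((547,370),.04)))
print('block corners',[np.round(J(f(p,.04)),4).tolist() for p in [(390,68),(505,78),(481,312),(368,298)]])
print('foot bar face',J(f((299,185),.03)))
m=viewer.get_image('scene')
for y in (.155,-.03): print(proj(m,[*(o+R@[-.06,y]),.064]))
cv2.imwrite('pics/sc.png',cv2.resize(m['color'][195:325,245:390],None,fx=5,fy=5,interpolation=cv2.INTER_CUBIC)[:,:,::-1])
tb=o+R@[-.06,.086]
print('tab pred',tb,proj(m,[[*tb,.125],[*tb,.101]]))
E
```

```text
[[ 0.6752  0.1276]
 [ 0.6762 -0.2226]
 [ 0.4781 -0.2232]
 [ 0.4765  0.1268]]
yaw 0.21355325072514716 [ 0.57647701 -0.04786446]
posts [0.51479495 0.10586972] [ 0.51587723 -0.07912034] 0.1849932258485653 yaw 0.3352022994277076
jig coords posts [-0.06110863  0.15396301] [-0.06071586 -0.0310298 ] tab [-0.06045532  0.08595026] [0.51570176 0.03785988]
fence face [ 0.10263165 -0.07954675] [-0.06472387 -0.0789028 ]
block corners [[0.0905, 0.0037], [0.0861, -0.0559], [-0.0353, -0.0446], [-0.0288, 0.0136]]
foot bar face [0.0300235  0.05001065]
[[363.91872975 269.01815691]]
[[327.54953736 224.06855862]]
tab pred [0.51615689 0.03791131] [[350.46163881 233.32377016]
 [350.12484715 240.54422197]]
```

View pics/sc.png

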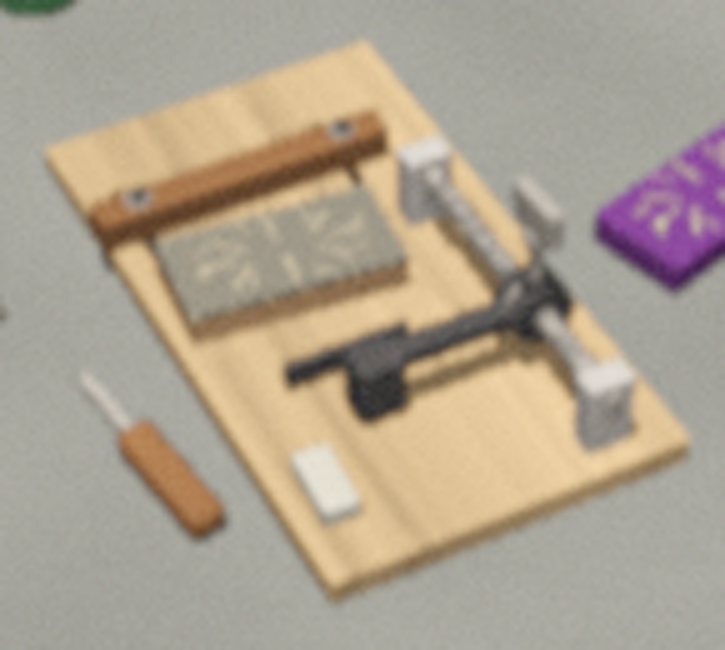

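Run:
```python
from h import *
s=read_state();print({k:np.round(v,3).tolist() for k,v in s.items()})
```

```text
{'t': 0.95, 'joint_positions': [-78.697, 35.232, -0.722, 81.557, 0.462, 63.22, -2.314], 'qvel': [-0.015, 0.055, -0.039, -0.061, -0.056, 0.016, 0.088], 'effort': [0.001, -46.911, 0.259, -17.134, 0.01, 0.002, 0.0], 'tool_pos': [0.144, 0.634, 0.239], 'tcp_rot': [[-0.975, 0.222, -0.0], [0.222, 0.975, -0.0], [0.0, -0.0, -1.0]], 'wrist_force': [-0.275, -0.764, 0.123], 'moment': [-0.025, -0.006, 0.026], 'gripper_force': 0.0, 'gripper_width': 0.086}
```

```bash
python3 -m inch '[{"dx":40,"dy":-30,"dz":0,"roll":-8},{"dx":75,"dy":-65,"roll":-16,"dz":0},{"dx":110,"dy":-100,"roll":-24,"dz":0},{"dx":142,"dy":-138,"roll":-32,"dz":0},{"dx":174,"dy":-176,"roll":-40,"dz":0},{"dx":206,"dy":-214,"roll":-47,"dz":0},{"dx":234,"dy":-254,"roll":-54,"dz":0},{"dx":260,"dy":-296,"roll":-60,"dz":0}]'
python3 -m inch '[{"dx":20,"dy":-45,"dz":0,"roll":-4},{"dx":40,"dy":-90,"roll":-8,"dz":0},{"dx":60,"dy":-135,"roll":-12,"dz":0},{"dx":80,"dy":-180,"roll":-17,"dz":0},{"dx":96,"dy":-226,"roll":-17,"dz":0},{"dx":112,"dy":-265,"roll":-17,"dz":0},{"dx":112,"dy":-300,"roll":-17,"dz":0},{"dx":112,"dy":-300,"roll":-17,"dz":-30}]'
python3 - <<'E'
from h import *
s=read_state();print({k:np.round(v,3).tolist() for k,v in s.items()})
E
```

```text
{'t': 0.95, 'joint_positions': [-78.697, 35.232, -0.722, 81.557, 0.462, 63.22, -2.314], 'qvel': [-0.015, 0.055, -0.039, -0.061, -0.056, 0.016, 0.088], 'effort': [0.001, -46.911, 0.259, -17.134, 0.01, 0.002, 0.0], 'tool_pos': [0.144, 0.634, 0.239], 'tcp_rot': [[-0.975, 0.222, -0.0], [0.222, 0.975, -0.0], [0.0, -0.0, -1.0]], 'wrist_force': [-0.275, -0.764, 0.123], 'moment': [-0.025, -0.006, 0.026], 'gripper_force': 0.0, 'gripper_width': 0.086}validation failed for argument at $[0]...
validation failed for argument at $[0]...
```

```bash
python3 -m inch '[{"hand":-1,"dx":40,"dy":-30,"dz":0,"roll":-8},{"hand":-1,"dx":75,"dy":-65,"roll":-16,"dz":0},{"hand":-1,"dx":110,"dy":-100,"roll":-24,"dz":0},{"hand":-1,"dx":142,"dy":-138,"roll":-32,"dz":0},{"hand":-1,"dx":174,"dy":-176,"roll":-40,"dz":0},{"hand":-1,"dx":206,"dy":-214,"roll":-47,"dz":0},{"hand":-1,"dx":234,"dy":-254,"roll":-54,"dz":0},{"hand":-1,"dx":260,"dy":-296,"roll":-60,"dz":0}]'
```

```text
t: 1.75
tool_pos: [0.4055, 0.3364, 0.2397]
tcp_rot: [[-0.291, 0.957, 0.001], [0.957, 0.291, 0.001], [0.001, 0.001, -1.0]]
wrist_force: [0.4, 0.4, 0.5]
gripper_width: 0.0852
gripper_force: 0.0
```

```bash
python3 -m inch '[{"hand":-1,"dx":18,"dy":-45,"dz":0,"roll":-4},{"hand":-1,"dx":36,"dy":-90,"roll":-8,"dz":0},{"hand":-1,"dx":54,"dy":-135,"roll":-12,"dz":0},{"hand":-1,"dx":72,"dy":-180,"roll":-17,"dz":0},{"hand":-1,"dx":90,"dy":-225,"roll":-17,"dz":0},{"hand":-1,"dx":105,"dy":-265,"roll":-17,"dz":0},{"hand":-1,"dx":112,"dy":-298,"roll":-17,"dz":0},{"hand":-1,"dx":112,"dy":-298,"roll":-17,"dz":-40}]'
python3 - <<'E'
from h import *
im=save('wrist','w1.png')
print(read_state()['joint_positions'],im['camera_matrix'])
E
```

```text
t: 2.55
tool_pos: [0.5218, 0.0324, 0.2039]
tcp_rot: [[0.007, 1.0, 0.015], [1.0, -0.007, -0.003], [-0.003, 0.015, -1.0]]
wrist_force: [1.0, 1.1, -0.0]
gripper_width: 0.0853
gripper_force: 0.0
[-21.95004144  27.89485171  22.74902451 107.1823277  -13.94435379
  47.9385699    7.71965003] [[371.64829954   0.         320.33695276]
 [  0.         371.64829954 238.24446667]
 [  0.           0.           1.        ]]
```

View pics/w1.png

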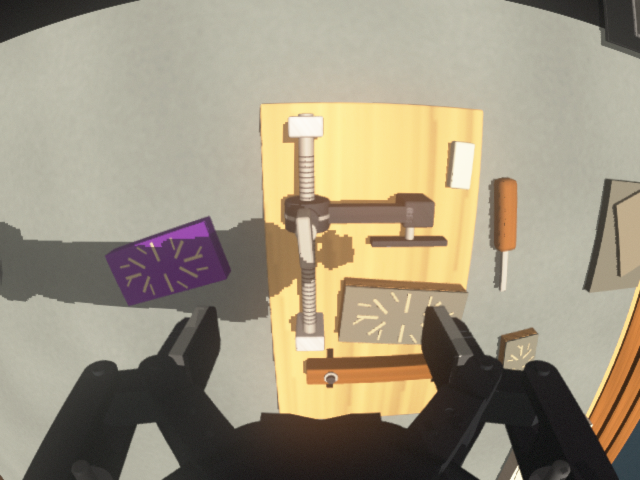

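The wrist view shows the tab at (305,237) lying along the rod, with the arm still settling. I'll let it settle and measure the tab.

```bash
python3 -m inch '[{"hand":-1,"dx":0,"dy":0,"dz":0,"roll":0},{"hand":-1,"dx":0,"dy":0,"dz":0,"roll":0}]'
python3 - <<'E'
from h import *
im=viewer.get_image('wrist');c=im['color']
cv2.imwrite('pics/w2.png',cv2.resize(c[190:290,250:390],None,fx=5,fy=5,interpolation=cv2.INTER_CUBIC)[:,:,::-1])
for d in nets.cut_out('wrist','screw_tab')[:2]: print(d['conf'],d['rect'])
R=cv2.Rodrigues(im['rvec'])[0];t=np.ravel(im['tvec'])
def P(p):
    v=np.array(cv2.fisheye.projectPoints(np.array(p,float).reshape(1,-1,3),np.array(im['rvec'],float).reshape(3,1),np.array(im['tvec'],float).reshape(3,1),im['camera_matrix'],np.zeros(4))[0]).ravel();return v
s=read_state();print(s['tool_pos'],s['tcp_rot'].tolist() if hasattr(s['tcp_rot'],'tolist') else s['tcp_rot'],'cam',-R.T@t)
for y in (.021,.038,.055):
  print((P([.516,y,.125])-[250,190])*5)
E
```

```text
t: 2.8
tool_pos: [0.5166, 0.041, 0.2001]
tcp_rot: [[-0.005, 1.0, 0.001], [1.0, 0.005, 0.001], [0.001, 0.001, -1.0]]
wrist_force: [0.2, 1.1, 0.1]
gripper_width: 0.0851
gripper_force: 0.0
0.83 [304.1, 220.6, 325.5, 283.8]
[0.51707093 0.04098885 0.20064155] [[-0.005395010235059404, 0.9999823993262589, 0.0024687855844555844], [0.999985132944207, 0.005393035999692814, 0.0008056384191474086], [0.0007923099898359122, 0.002473095308399729, -0.9999966280165526]] cam [0.51550171 0.12205605 0.33484838]
[349.83751258 481.23889995]
[350.68063848 355.24007023]
[351.57291479 222.01613339]
```

View pics/w2.png

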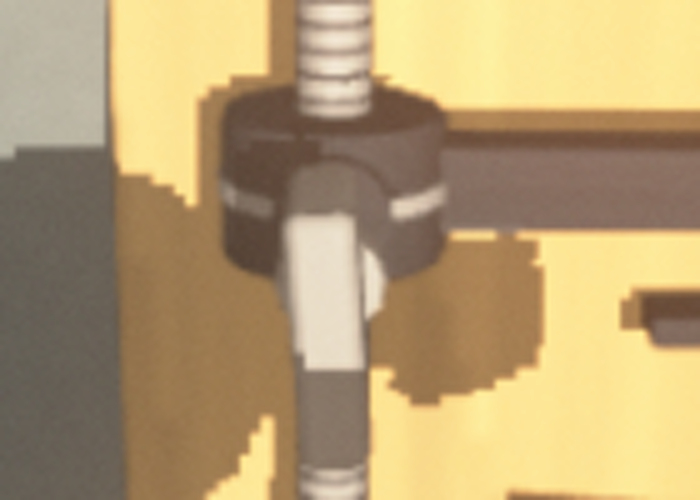

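The tab centre comes out at about (0.5135, 0.040), roughly 3° anticlockwise of the rod. I'll keep the fingertips just above the hub (TCP z ≈ 0.110), descend and grip.

```bash
python3 -m inch '[{"hand":-1,"dx":-2,"dy":-1,"dz":-30,"roll":3},{"hand":-1,"dx":-2,"dy":-1,"dz":-60,"roll":3},{"hand":-1,"dx":-2,"dy":-1,"dz":-80,"roll":3},{"hand":-1,"dx":-2,"dy":-1,"dz":-89,"roll":3},{"hand":-1,"dx":-2,"dy":-1,"dz":-89,"roll":3},{"hand":0.3,"dx":-2,"dy":-1,"dz":-89,"roll":3},{"hand":0.4,"dx":-2,"dy":-1,"dz":-89,"roll":3},{"hand":0.4,"dx":-2,"dy":-1,"dz":-89,"roll":3}]' 30
python3 - <<'E'
from h import *
im=save('wrist','w3.png')
E
```

```text
t: 3.7
tool_pos: [0.515, 0.0388, 0.1113]
tcp_rot: [[-0.056, 0.998, 0.002], [0.998, 0.056, 0.0], [0.0, 0.002, -1.0]]
wrist_force: [0.2, -0.1, 0.0]
gripper_width: 0.044
gripper_force: 0.0
```

View pics/w3.png

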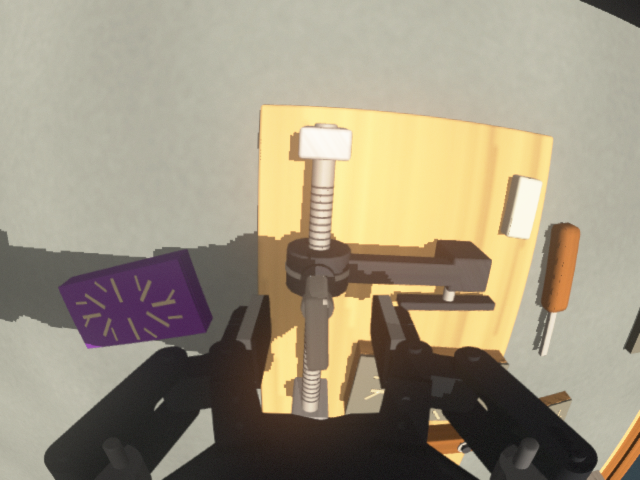

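The tab at (318,320) sits midway between the fingers. Closing.

```bash
python3 -m inch '[{"hand":0.7,"dx":0,"dy":0,"dz":0,"roll":0},{"hand":0.9,"dx":0,"dy":0,"dz":0,"roll":0},{"hand":1,"dx":0,"dy":0,"dz":0,"roll":0},{"hand":1,"dx":0,"dy":0,"dz":0,"roll":0},{"hand":1,"dx":0,"dy":0,"dz":0,"roll":0},{"hand":1,"dx":0,"dy":0,"dz":0,"roll":0}]' 40
python3 -c "
from h import *
s=read_state();print(s['moment'],s['wrist_force'],s['tool_pos'])"
```

```text
t: 4.35
tool_pos: [0.5137, 0.0388, 0.1107]
tcp_rot: [[-0.056, 0.998, -0.001], [0.998, 0.056, 0.0], [0.0, -0.001, -1.0]]
wrist_force: [-1.2, 0.4, 4.8]
gripper_width: 0.0079
gripper_force: 42.2
[-0.05422299  0.51858002  0.14255609] [-1.15140831  0.38374312  4.83955926] [0.51368884 0.03876344 0.11068342]
```

```bash
python3 -m inch '[{"hand":1,"dx":0,"dy":0,"dz":0,"roll":4},{"hand":1,"dx":0,"dy":0,"dz":0,"roll":12},{"hand":1,"dx":0,"dy":0,"dz":0,"roll":20},{"hand":1,"dx":0,"dy":0,"dz":0,"roll":28},{"hand":1,"dx":0,"dy":0,"dz":0,"roll":36},{"hand":1,"dx":0,"dy":0,"dz":0,"roll":44},{"hand":1,"dx":0,"dy":0,"dz":0,"roll":52},{"hand":1,"dx":0,"dy":0,"dz":0,"roll":60}]' 60
python3 -m inch '[{"hand":1,"dx":0,"dy":0,"dz":0,"roll":0},{"hand":1,"dx":0,"dy":0,"dz":0,"roll":0}]'
python3 - <<'E'
from h import *
im=save('wrist','w4.png');s=read_state();print(s['moment'],s['wrist_force'],s['tool_pos'],s['joint_positions'])
E
```

```text
t: 5.15
tool_pos: [0.5138, 0.0389, 0.1108]
tcp_rot: [[-0.894, 0.447, -0.001], [0.447, 0.894, 0.0], [0.001, -0.0, -1.0]]
wrist_force: [-2.7, 0.3, 4.6]
gripper_width: 0.0077
gripper_force: 62.3
t: 5.35
tool_pos: [0.5137, 0.0387, 0.1107]
tcp_rot: [[-0.893, 0.451, -0.001], [0.451, 0.893, 0.0], [0.001, -0.0, -1.0]]
wrist_force: [-2.6, 0.3, 5.4]
gripper_width: 0.0079
gripper_force: 62.4
[0.02479252 0.4968106  0.17199625] [-2.08029979 -0.03717695  5.44725521] [0.51372852 0.03870055 0.11073747] [ -7.20583133  33.43980348   0.70671235 111.88871281  -0.7046596
  34.73091884  57.15452515]
```

View pics/w4.png

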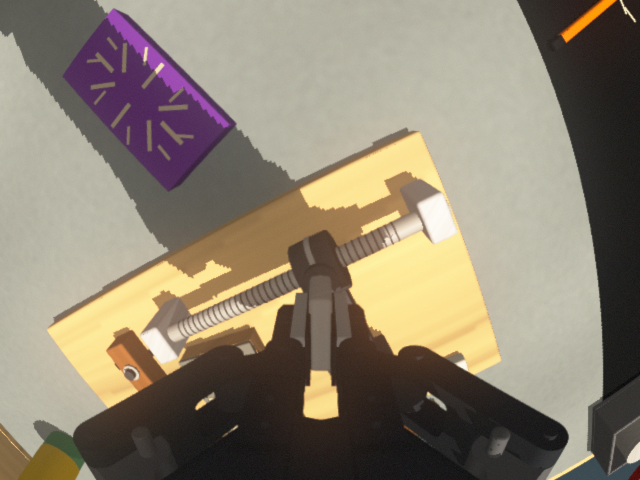

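The screw has turned about 60° to roughly 63° and the tab is still firmly held. Sliding the collar next.

```bash
python3 -m inch '[{"hand":1,"dx":0,"dy":-3,"dz":0,"roll":0},{"hand":1,"dx":0,"dy":-9,"dz":0,"roll":0},{"hand":1,"dx":0,"dy":-15,"dz":0,"roll":0},{"hand":1,"dx":0,"dy":-21,"dz":0,"roll":0},{"hand":1,"dx":0,"dy":-27,"dz":0,"roll":0},{"hand":1,"dx":0,"dy":-32,"dz":0,"roll":0},{"hand":1,"dx":0,"dy":-36,"dz":0,"roll":0},{"hand":1,"dx":0,"dy":-40,"dz":0,"roll":0}]'
python3 -m inch '[{"hand":1,"dx":0,"dy":-4,"dz":0,"roll":0},{"hand":1,"dx":0,"dy":-8,"dz":0,"roll":0},{"hand":1,"dx":0,"dy":-11,"dz":0,"roll":0},{"hand":1,"dx":0,"dy":-14,"dz":0,"roll":0},{"hand":1,"dx":0,"dy":-17,"dz":0,"roll":0},{"hand":1,"dx":0,"dy":-20,"dz":0,"roll":0},{"hand":1,"dx":0,"dy":-20,"dz":0,"roll":0}]'
```

```text
t: 6.2
tool_pos: [0.5137, -0.0003, 0.1107]
tcp_rot: [[-0.893, 0.451, -0.001], [0.451, 0.893, 0.001], [0.002, 0.001, -1.0]]
wrist_force: [-1.9, 2.5, 6.3]
gripper_width: 0.0079
gripper_force: 62.4
t: 6.9
tool_pos: [0.5137, -0.0201, 0.1107]
tcp_rot: [[-0.893, 0.451, -0.001], [0.451, 0.893, 0.002], [0.002, 0.001, -1.0]]
wrist_force: [-3.7, 1.0, 5.4]
gripper_width: 0.0077
gripper_force: 62.4
```

```bash
for k in 1; do
python3 -m inch '[{"hand":1,"dx":0,"dy":-2,"dz":0,"roll":0},{"hand":1,"dx":0,"dy":-4,"dz":0,"roll":0},{"hand":1,"dx":0,"dy":-4,"dz":0,"roll":0}]' | grep -E "tool_pos|wrist"
python3 -m inch '[{"hand":1,"dx":0,"dy":-2,"dz":0,"roll":0},{"hand":1,"dx":0,"dy":-2,"dz":0,"roll":0}]' | grep -E "tool_pos|wrist"
python3 -m inch '[{"hand":1,"dx":0,"dy":-2,"dz":0,"roll":0},{"hand":1,"dx":0,"dy":-2,"dz":0,"roll":0}]' | grep -E "tool_pos|wrist"
python3 -m inch '[{"hand":1,"dx":0,"dy":-2,"dz":0,"roll":0},{"hand":1,"dx":0,"dy":-2,"dz":0,"roll":0}]' | grep -E "tool_pos|wrist"
done
```

```text
tool_pos: [0.5137, -0.0239, 0.1107]
wrist_force: [-3.6, 1.6, 5.3]
tool_pos: [0.5137, -0.0258, 0.1107]
wrist_force: [-2.6, 2.0, 5.9]
tool_pos: [0.5138, -0.0277, 0.1108]
wrist_force: [-1.7, 2.0, 5.9]
tool_pos: [0.5138, -0.0297, 0.1107]
wrist_force: [-1.9, 2.6, 6.4]
```

```bash
python3 -m inch '[{"hand":1,"dx":0,"dy":-2,"dz":0,"roll":0},{"hand":1,"dx":0,"dy":-2,"dz":0,"roll":0}]' | grep -E "tool_pos|wrist"
python3 -m inch '[{"hand":1,"dx":0,"dy":-2,"dz":0,"roll":0},{"hand":1,"dx":0,"dy":-2,"dz":0,"roll":0}]' | grep -E "tool_pos|wrist"
python3 - <<'E'
from h import *
m=save('top','t5.png')['color'][190:285,255:395];cv2.imwrite('pics/c5.png',cv2.resize(m,None,fx=5.6,fy=5.6,interpolation=cv2.INTER_CUBIC)[:,:,::-1])
E
```

```text
tool_pos: [0.5138, -0.0318, 0.1108]
wrist_force: [-2.3, 2.1, 6.1]
tool_pos: [0.5137, -0.0333, 0.1107]
wrist_force: [-1.6, 2.4, 6.3]
```

View pics/c5.png

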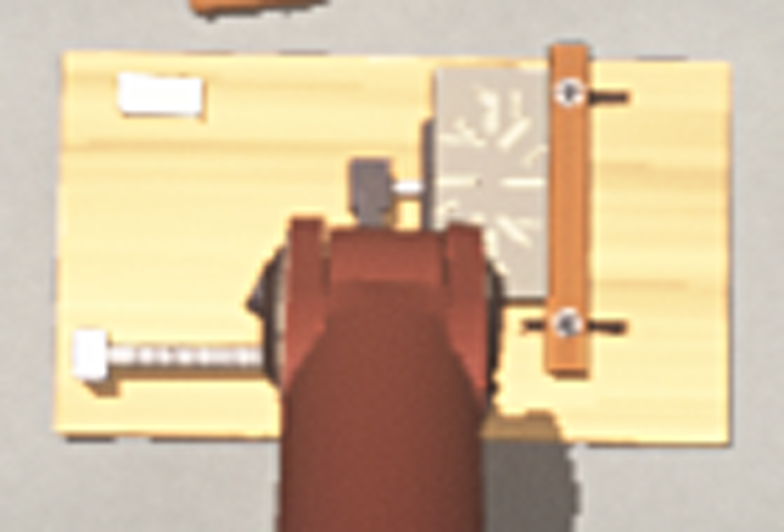

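The block now lies square at the fence (right edge ~549, bar at ~430), so contact is beginning. Pressing on in 1 mm steps.

```bash
python3 -m inch '[{"hand":1,"dx":0,"dy":-1,"dz":0,"roll":0},{"hand":1,"dx":0,"dy":-1,"dz":0,"roll":0}]' | grep -E "tool_pos|wrist"
python3 -m inch '[{"hand":1,"dx":0,"dy":-1,"dz":0,"roll":0},{"hand":1,"dx":0,"dy":-1,"dz":0,"roll":0}]' | grep -E "tool_pos|wrist"
python3 -m inch '[{"hand":1,"dx":0,"dy":-1,"dz":0,"roll":0},{"hand":1,"dx":0,"dy":-1,"dz":0,"roll":0}]' | grep -E "tool_pos|wrist"
python3 -m inch '[{"hand":1,"dx":0,"dy":-1,"dz":0,"roll":0},{"hand":1,"dx":0,"dy":-1,"dz":0,"roll":0},{"hand":1,"dx":0,"dy":-1,"dz":0,"roll":0}]' | grep -E "tool_pos|wrist"
python3 -c "
from h import *
for i in range(5):
  viewer.get_image('top');s=read_state();print(s['wrist_force'],s['tool_pos'][1],s['moment'])"
```

```text
tool_pos: [0.5138, -0.0337, 0.1108]
wrist_force: [-2.7, 3.9, 6.3]
tool_pos: [0.5138, -0.0342, 0.1108]
wrist_force: [-2.6, 5.2, 6.2]
tool_pos: [0.5137, -0.0347, 0.1108]
wrist_force: [-2.5, 5.9, 5.7]
tool_pos: [0.5137, -0.0352, 0.1107]
wrist_force: [-3.2, 6.0, 6.5]
[-2.26985701  6.60459108  5.47941528] -0.035242992699732675 [1.41261781 0.56420594 0.01584869]
[-3.15492455  6.47202401  6.20643792] -0.03521389088817651 [1.34154739 0.53797573 0.01901539]
[-2.88160194  6.13645397  6.7182595 ] -0.03519480617132426 [ 1.35067465  0.54278286 -0.00336854]
[-1.48435783  6.43438864  5.67510731] -0.03521151427782294 [1.36217544 0.56487863 0.00564389]
[-2.13725632  6.07443342  6.78232291] -0.03523746941151377 [ 1.33074609  0.51011235 -0.0066934 ]
```

```bash
python3 -m inch '[{"hand":1,"dx":0,"dy":-1,"dz":0,"roll":0},{"hand":1,"dx":0,"dy":-2,"dz":0,"roll":0},{"hand":1,"dx":0,"dy":-3,"dz":0,"roll":0},{"hand":1,"dx":0,"dy":-4,"dz":0,"roll":0},{"hand":1,"dx":0,"dy":-4,"dz":0,"roll":0},{"hand":1,"dx":0,"dy":-4,"dz":0,"roll":0}]' | grep -E "tool_pos|wrist"
python3 -m inch '[{"hand":1,"dx":0,"dy":-1,"dz":0,"roll":0},{"hand":1,"dx":0,"dy":-2,"dz":0,"roll":0},{"hand":1,"dx":0,"dy":-3,"dz":0,"roll":0},{"hand":1,"dx":0,"dy":-3,"dz":0,"roll":0},{"hand":1,"dx":0,"dy":-3,"dz":0,"roll":0}]' | grep -E "tool_pos|wrist"
python3 -c "
from h import *
F=[]
for i in range(8):
  viewer.get_image('top');s=read_state();F.append([*s['wrist_force'],s['tool_pos'][1]*1000,*s['moment']])
print(np.round(np.mean(F,0),2),s['joint_positions'])"
```

```text
tool_pos: [0.5137, -0.0374, 0.1107]
wrist_force: [-1.9, 9.8, 5.6]
tool_pos: [0.5138, -0.0389, 0.1107]
wrist_force: [-2.8, 11.8, 6.0]
[ -2.84  11.21   6.8  -38.93   2.41   0.57  -0.09] [  2.611228    33.46472825  -0.62439742 111.79931682  -0.2801234
  34.84492208  65.76514091]
```

```bash
python3 -m inch '[{"hand":1,"dx":0,"dy":0,"dz":0,"roll":-6},{"hand":1,"dx":0,"dy":0,"dz":0,"roll":-12},{"hand":1,"dx":0,"dy":0,"dz":0,"roll":-18},{"hand":1,"dx":0,"dy":0,"dz":0,"roll":-24},{"hand":1,"dx":0,"dy":0,"dz":0,"roll":-27},{"hand":1,"dx":0,"dy":0,"dz":0,"roll":-30},{"hand":1,"dx":0,"dy":0,"dz":0,"roll":-33},{"hand":1,"dx":0,"dy":0,"dz":0,"roll":-36}]' | grep -E "t:|tool_pos|wrist"
python3 -m inch '[{"hand":1,"dx":0,"dy":0,"dz":0,"roll":-4},{"hand":1,"dx":0,"dy":0,"dz":0,"roll":-8},{"hand":1,"dx":0,"dy":0,"dz":0,"roll":-12},{"hand":1,"dx":0,"dy":0,"dz":0,"roll":-17},{"hand":1,"dx":0,"dy":0,"dz":0,"roll":-22},{"hand":1,"dx":0,"dy":0,"dz":0,"roll":-27},{"hand":1,"dx":0,"dy":0,"dz":0,"roll":-30},{"hand":1,"dx":0,"dy":0,"dz":0,"roll":-30}]' | grep -E "t:|tool_pos|wrist|rot"
python3 -c "
from h import *
F=[]
for i in range(8):
  viewer.get_image('top');s=read_state();F.append([*s['wrist_force'],s['tool_pos'][1]*1000,*s['moment']])
print(np.round(np.mean(F,0),2),s['tcp_rot'])"
```

```text
t: 11.7
tool_pos: [0.5138, -0.0391, 0.1107]
tcp_rot: [[-0.46, 0.888, -0.002], [0.888, 0.46, 0.009], [0.009, 0.002, -1.0]]
wrist_force: [-3.0, 11.2, 7.9]
t: 12.5
tool_pos: [0.5137, -0.0384, 0.1107]
tcp_rot: [[0.044, 0.999, -0.003], [0.999, -0.044, 0.01], [0.01, -0.003, -1.0]]
wrist_force: [-2.3, 12.2, 9.3]
[ -2.71  12.33   8.99 -38.43   2.51   0.52  -0.11] [[ 0.04429828  0.99901436 -0.00282348]
 [ 0.99896038 -0.04426509  0.01089802]
 [ 0.01076229 -0.00330331 -0.99993663]]
```

It settled back only ~0.5 mm, leaving about 9 N on the spring. Unloading the arm, then checking the collar holds before I release.

```bash
python3 -m inch '[{"hand":1,"dx":0,"dy":2,"dz":0,"roll":0},{"hand":1,"dx":0,"dy":4,"dz":0,"roll":0},{"hand":1,"dx":0,"dy":6,"dz":0,"roll":0},{"hand":1,"dx":0,"dy":7,"dz":0,"roll":0},{"hand":1,"dx":0,"dy":8,"dz":0,"roll":0},{"hand":1,"dx":0,"dy":8,"dz":0,"roll":0},{"hand":1,"dx":0,"dy":8,"dz":0,"roll":0}]' | grep -E "t:|tool_pos|wrist"
python3 -c "
from h import *
F=[]
for i in range(6):
  viewer.get_image('top');s=read_state();F.append([*s['wrist_force'],s['tool_pos'][0]*1000,s['tool_pos'][1]*1000,*s['moment']])
print(np.round(np.mean(F,0),2))"
```

```text
t: 13.6
tool_pos: [0.5137, -0.0366, 0.1108]
tcp_rot: [[0.048, 0.999, -0.001], [0.999, -0.048, 0.003], [0.002, -0.001, -1.0]]
wrist_force: [-2.2, 2.4, 7.0]
[-2.6100e+00  2.6000e+00  6.8700e+00  5.1369e+02 -3.6590e+01  5.5000e-01
  5.2000e-01  9.0000e-02]
```

```bash
python3 -m inch '[{"hand":0.6,"dx":0,"dy":0,"dz":0,"roll":0},{"hand":0.2,"dx":0,"dy":0,"dz":0,"roll":0},{"hand":0,"dx":0,"dy":0,"dz":0,"roll":0},{"hand":0,"dx":0,"dy":0,"dz":20,"roll":0},{"hand":0,"dx":0,"dy":0,"dz":60,"roll":0},{"hand":0,"dx":0,"dy":0,"dz":90,"roll":0},{"hand":0,"dx":0,"dy":0,"dz":90,"roll":0},{"hand":0,"dx":0,"dy":0,"dz":90,"roll":0}]'
python3 - <<'E'
from h import *
im=save('wrist','w6.png');c=im['color']
print(nets.search_frame('wrist','screw_tab')[:1],nets.search_frame('wrist','foot')[:1])
cv2.imwrite('pics/w6c.png',cv2.resize(c[150:330,270:490],None,fx=3.3,fy=3.3,interpolation=cv2.INTER_CUBIC)[:,:,::-1])
np.savez('w6.npz',c=c,K=im['camera_matrix'],r=im['rvec'],t=im['tvec'])
E
```

```text
t: 14.7
tool_pos: [0.5144, -0.0384, 0.2006]
tcp_rot: [[0.049, 0.999, 0.001], [0.999, -0.049, 0.0], [0.0, 0.001, -1.0]]
wrist_force: [-0.6, 0.8, 0.2]
gripper_width: 0.0427
gripper_force: 0.0
[{'rect': [308.5, 217.0, 330.0, 275.1], 'conf': 0.81}] [{'rect': [383.9, 226.7, 461.1, 242.4], 'conf': 0.69}]
```

View pics/w6c.png

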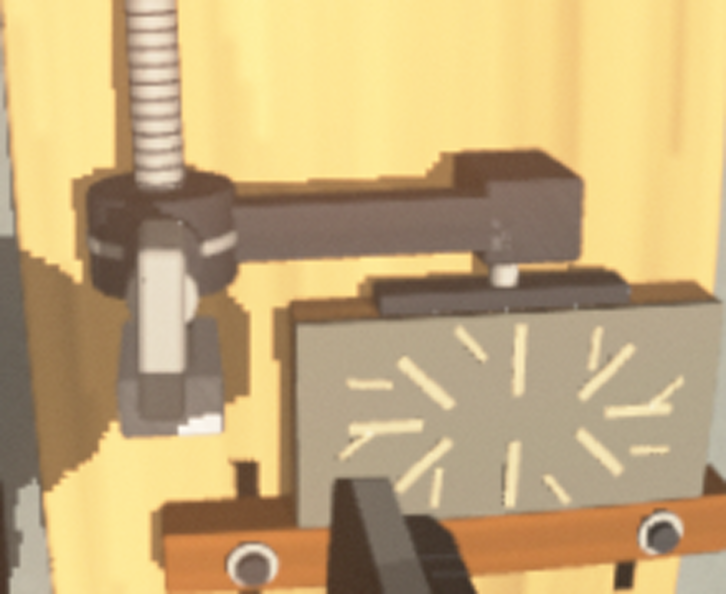

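Run:
```python
from h import *
d=np.load('w6.npz');K=d['K'];R=cv2.Rodrigues(d['r'].astype(float))[0];t=d['t'].ravel()
s=read_state();Rt=np.array(s['tcp_rot']);pt=np.array(s['tool_pos'])
Rc=R.T;cc=-R.T@t
X=Rt.T@Rc;xo=Rt.T@(cc-pt)   # camera in tool
print('cam in tool',xo)
R2=np.array([[-0.005395,0.999982,0.002469],[0.999985,0.005393,0.000806],[0.000792,0.002473,-0.999997]]);p2=np.array([0.51707,0.040989,0.200642])
cam={'w2':(R2@X,p2+R2@xo),'w6':(Rc,cc)};print('w2 cam check',cam['w2'][1],'vs .5155 .1221 .3348')
def g(k,uv,z):
    Rw,c=cam[k];n=cv2.fisheye.undistortPoints(np.array(uv,float).reshape(1,1,2),K,np.zeros(4)).ravel()
    v=Rw@np.array([n[0],n[1],1]);return (c+v*(z-c[2])/v[2])*1000
def w2(x,y):return (250+(x+.5)/5-.5,190+(y+.5)/5-.5)
def w6(x,y):return (270+(x+.5)/3.3-.5,150+(y+.5)/3.3-.5)
for k,f,T,B in (('w2',w2,[(320,213),(333,470)],[(685,345)]),('w6',w6,[(161,248),(163,418)],[(385,309),(620,300)])):
    tt=[g(k,f(*q),.125) for q in T];b=[g(k,f(*q),.037) for q in B]
    print(k,'tab',np.round(tt,1).tolist(),'mid',np.round(np.mean(tt,0),1),'bar',np.round(b,1).tolist())
    for q in B: print(f(*q))
# raw column profiles along bar in w6
c=d['c'];
for u in (400,420,445): print(u,c[228:250,u].astype(int).sum(1).tolist())
w=cv2.imread('pics/w1.png')
```

```text
cam in tool [ 8.09455347e-02 -6.08612555e-05 -1.36332350e-01]
w2 cam check [0.51623583 0.12182311 0.3370379 ] vs .5155 .1221 .3348
w2 tab [[514.0, 55.5, 125.0], [515.6, 21.6, 125.0]] mid [514.8  38.5 125. ] bar [[577.1, 4.0, 37.0]]
(386.6, 258.6)
w6 tab [[513.8, -18.6, 125.0], [512.5, -51.7, 125.0]] mid [513.1 -35.1 125. ] bar [[569.5, -63.4, 37.0], [634.8, -64.2, 37.0]]
(386.3181818181818, 243.2878787878788)
(457.530303030303, 240.56060606060606)
400 [611, 618, 619, 610, 496, 346, 270, 225, 217, 219, 251, 307, 319, 316, 320, 303, 304, 286, 394, 470, 489, 489]
420 [326, 323, 419, 507, 529, 540, 537, 532, 445, 279, 295, 309, 319, 315, 308, 301, 280, 381, 464, 487, 485, 491]
445 [482, 564, 479, 332, 261, 215, 214, 218, 245, 306, 317, 310, 305, 305, 302, 297, 448, 479, 489, 490, 487, 488]
```

Against the at-rest picture, the foot has sprung back about 6 mm, which is roughly 9 N. The screw is at about -0.04 rad, the block is flush with the fence, and the gripper is clear. Handing in.

```bash
python3 -c "
from plant import order
print(order.finish_job())"
```

```text
the job is handed in; nothing more can be done
None
```

I loosened the screw, slid the collar until its foot pushed the block square against the fence, retightened the screw to about -0.04 rad with the foot pressing at an estimated 9 N (spring about 6 mm in), let go and handed the job in; it returned no verdict.

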